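Open the vibratory tumbler: unscrew the lid nut and take off the lid

TASK

The polishing run is over: open the vibratory tumbler. Unscrew the red hand nut counter-clockwise until it comes free of the threaded stud (do not wrench it off the thread), and set it down flat in the metal parts tray. Then lift the white lid off by its hub and lay it, right way up and wholly on it, on the round black drip mat; set both down rather than dropping them, and do not disturb the pliers, loupe, soap bottle and brush.

Things in the scene. Friction and masses are not known exactly. Their poses are not given: they have to be found in the camera images.
- nut_mid (a point): centre of the red fluted plastic hand nut: an upright ring 58 mm in diameter and 40 mm high, bore 28 mm, about 90 g; this point is on its axis (z), 20 mm above its underside. It starts screwed home, its underside on the lid's hub. Grip it across its diameter from above, at its centre or a few mm higher, with 15 to 30 N.
- nut: the same nut, origin at the centre of its underside. Coarse right-hand thread: counter-clockwise from above (positive about z) unscrews it; it rises 3.2 mm per radian, with 2 mm of up-and-down play: raise the hand as it turns. After 3.0 to 3.8 rad (0.6 turn), 11 mm up, it is free and lifts straight off. Let go part-way, it stays where it is. Lifting too early jams on the thread.
- lid_hub (a point): centre of the upright hub of the loose white plastic lid (about 240 g), on its axis (z, up), 31 mm above the lid's lower edge. The hub is a tube 44 mm in outer diameter, bore 30 mm, from 12 to 50 mm above the lower edge; the stud passes through it. Grip it across the hub from above. The lid sits loosely on the bowl's rim.
- lid: the same lid, origin at the centre of its lower edge: a flat disc 204 mm in diameter with a 12 mm deep skirt, top of the disc 12 mm above the lower edge. It lifts straight up; it is clear to move sideways once its lower edge is above the stud's top, about 80 mm above where it starts.
- stud_top (a point): top of the fixed upright metal stud in the middle of the tumbler, on its axis: thread 24 mm in diameter, top 235 mm above the bench, 28 mm above the top of the lid's hub and, at the start, 12 mm below the top of the nut, inside its bore.
- tumbler: the fixed vibratory tumbler: black base, blue bowl 196 mm in diameter, rim 165 mm above the bench; origin on the bench at its centre. It carries lid, stud and nut.
- tray_in (a point): centre of the inner floor of the open sheet-aluminium parts tray, 165 x 125 mm (x by y of this frame), 24 mm high, walls and floor 3 mm thick; inside 159 mm along x, 119 mm along y; x is its long axis. It stands loose on the bench, about 400 g.
- mat: round black rubber drip mat, 260 mm in diameter and 4 mm thick, fixed flat on the bench; origin at the centre of its underside.
- pliers_mid (a point): middle of red-handled pliers lying on the bench, 150 mm long (along x), 60 mm wide, 11 mm high: leave alone.
- loupe: black folding loupe, 49 x 26 x 22 mm, standing on the bench: leave alone.
- soap: green bottle of burnishing soap, 54 mm in diameter, 140 mm high, standing: leave alone.
- brush: brush with wooden handle lying on the bench: leave alone.
Things that resemble listed ones, but are neither listed nor needed, are in the scene too. Of the things like the lid, leave any that is pink; of the rest the smaller one is meant. Of the things like the nut, leave any that is turquoise; of the rest the smaller one is meant.

How it is judged:
On the way, in this order (a step that is already met when the one before it is completed fails the run):
1. the nut is unscrewed and lifted clear above the stud (z of nut in the frame of stud_top above 0.004 m), for 0.1 s.
2. the nut lies flat in the tray, let go (x of nut_mid in the frame of tray_in between -0.055 and 0.055 m and y of nut_mid in the frame of tray_in between -0.036 and 0.036 m and z of nut_mid in the frame of tray_in between 0.012 and 0.028 m and angle between nut_mid's own z axis and vertical below 0.2 rad and contact force between the fingers and nut below 0.1 N and linear speed of nut below 0.03 m/s), for 0.2 s.
3. the lid is lifted clear of the stud (z of lid in the frame of stud_top above 0.002 m), for 0.1 s.
At the end, for the whole second after the job is handed in: the nut lies flat (within 0.2 rad) on the tray's floor, and the lid lies flat (within 0.08 rad), hub up, on the drip mat with its centre within 35 mm of the mat's centre; both are at rest (x of nut_mid in the frame of tray_in between -0.055 and 0.055 m and y of nut_mid in the frame of tray_in between -0.036 and 0.036 m and z of nut_mid in the frame of tray_in between 0.012 and 0.028 m and angle between nut_mid's own z axis and vertical below 0.2 rad and horizontal distance between lid and mat below 0.035 m and z of lid in the frame of mat between 0 and 0.009 m and angle between lid_hub's own z axis and vertical below 0.08 rad and z of lid_hub in the frame of mat above 0.028 m and linear speed of each of lid, nut below 0.02 m/s); the robot touches nothing.
It fails at once if the pliers, loupe, soap bottle or brush is moved more than 25 mm, or the bottle tipped (distance of any of pliers_mid, loupe, soap, brush from where it was at the start of the episode above 0.025 m or angle between soap's own z axis and vertical above 0.3 rad).
It fails at once if the nut is wrenched: its thread is loaded with more than 120 N (contact force between nut and tumbler above 120 N).
It fails at once if the nut is dropped (falls free for more than about 30 mm) (linear speed of nut above 0.75 m/s and contact force between the fingers and nut below 0.1 N).
It fails at once if the lid is dropped (falls free for more than about 25 mm) (linear speed of lid above 0.7 m/s and contact force between the fingers and lid below 0.1 N).
It also fails if it takes over 72 s, if anything falls off the work surface, if the arm or the gripper's body presses on something with over 40 N, if the wrist force passes 120 N, or if a joint passes its speed limit or range.

ROBOT

A 7-joint arm with a two-finger parallel gripper is mounted at the origin on the work surface. World frame = base frame: x ahead of the robot, y to its left, z up, the work surface at z = 0. Lengths are in m, angles in rad, forces in N, time in s.
With the tool pointing down it reaches from about 0.4 to 0.85 m from the base axis. Payload 10.4 kg.
Tool frame: the origin (TCP) lies at the very end of the fingers, on their centre line; the grasp point (between the pads) lies manip.hold_point_z behind it (manip.hold_point_z is the distance from the TCP to the grasp point, in m); z points along the fingers, x is the direction in which the jaws open and shut, and the axes are right-handed (so a half turn about z gives the same grasp; the last joint's range is limited). The gripper opens to 85 mm and grips with 20 to 120 N. Pads are 22 mm wide; open, the fingers measure 114 mm over their backs; the gripper's body (76 mm by 85 mm) begins 54 mm behind the grasp point. The pads swing forward as they close: fully open they stand 13 mm farther back than shut.
Start: joints at [-1.213, 0.332, -0.065, 1.46, 0.022, 1.35, -0.088], TCP at [0.232, 0.58, 0.205] pointing down, gripper open.
Joint ranges: [-2.6, 2.6], [-0.5, 2.12], [-1.47, 1.34], [0.16, 2.42], [-1.27, 4.41], [0.06, 2.06], [-2.6, 2.6]. Speed limits (rad/s): [2.22, 2.22, 2.79, 2.79, 3.14, 3.14, 3.14].

INTERFACE

Orientations are given as a unit quaternion [x, y, z, w].
In Python, from workcell import readout, camera, camera_info, manip gives the robot as it stands.
- The arm moves only by the tool play_rows, never from a script. Its argument "rows" is a list of rows, each a list of 3 entries, a list of its own where there are three numbers: the shift along the world's x, y, z in mm, then the turn, a rotation vector about the world's x, y, z in degrees, then the finger opening in mm, from 0 to 85.4. In form: [[[tx, ty, tz], [rx, ry, rz], fingers], ...]. A call has 1 to 12 rows; each row shifts and turns the commanded pose from where the row before left it; what a row does not reach is not made up. A row lasts 1/8 s, in which the tool goes at most 62.5 mm and 10.7 degrees, less where a joint would pass 70% of its speed; a pose out of reach is approached as far as the arm can. A call with a gripper value outside its range is refused whole. The fingers move at their own pace and stop on an object; "force" is the grip in N (left out, the last holds). Time passes only in rows, so rows that do not move let the fingers close. It gives the time, the measured TCP pose, the force and the opening at its end, in the units of the state.
- readout.get_obs(): the state, without advancing time (a new reading comes with each control period).
- camera(name): name is "scene" or "side" or "wrist"; returns the picture (420x560x3 uint8, blue, green, red); there is no depth.
- camera_info(name): a dict with "fx", "fy", "cx", "cy" (pixels), "world_from_camera" (4x4, takes a point from camera to world coordinates). Camera axes: x right, y up, looking along -z (the intrinsics and any distortion apply to the point x, -y, -z); pixel columns grow to the right and rows downward; lengths in m; the calibration is good to about 2 mm. The wrist camera is an equidistant fisheye: a pixel r from the principal point sees the ray r / f radians off the axis. A picture is of the moment at which its call begins: read the wrist's pose just before it. camera_info takes no time and is no camera call; for the wrist camera it gives the pose at the moment of the call.
- manip.hand_in(): hands the job in, once; it reports no verdict.
The state is a dict: "clock": time; "joint_pos": joint angles; "joint_velocities": joint speeds; "tau": joint torques, N m; "position": TCP position; "ee_rot": TCP orientation; "ft_force": force on the tool from outside, world axes, zero at the start; "torque": the same for the moment, N m; "grip_width": opening from 0.0 (shut) to 1.0 (fully open).
Only numpy, scipy, OpenCV 4.12 (cv2) and the standard library are available. Lean on these libraries where they do the work, as an engineer would, in place of code of your own. Each camera call takes 0.05 s, during which the arm holds its last target.

## Working session

There is one attempt and no reset: what is moved stays moved. The work goes in short steps, Python scripts to look and compute and a tool call to move; the robot and the scene stay as the last step left them, time stands still between calls to the robot, and variables do not carry over. Pictures are saved under pics/ and viewed, and the job is handed in when it is done.

Besides the shell and the picture viewer there is one more tool, called after ">>>" as name([rows], argument=value, ...), one row to a line, values as JSON. play_rows: Moves the arm, as the interface text tells. Its arguments: {"type":"object","properties":{"rows":{"type":"array"},"force":{"type":"number"}},"required":["rows"]}

```bash
mkdir -p pics; ls; python3 - <<'E'
from workcell import readout, camera, camera_info, manip
import cv2,json
o=readout.get_obs();print(o)
print(manip.hold_point_z)
for n in["scene","side","wrist"]:
    i=camera_info(n);print(n,i);cv2.imwrite(f"pics/{n}0.png",camera(n))
E
```

```text
pics
{'clock': 0.0, 'joint_pos': array([-1.21259564,  0.33287573, -0.0646732 ,  1.46096968,  0.02160269,
        1.3498822 , -0.08850235]), 'joint_velocities': array([-0.00021239,  0.00017909,  0.00067752,  0.00042378, -0.00044535,
       -0.00018995, -0.00058915]), 'tau': array([-6.01785887e-04, -6.25434780e+01,  4.87719092e-02, -3.91614640e+01,
        1.61128171e-02,  9.80179233e-03, -7.07672768e-06]), 'position': array([0.23215662, 0.57982984, 0.20369994]), 'ee_rot': array([ 8.28151049e-01,  5.60504524e-01, -5.73198071e-04,  4.35364710e-04]), 'ft_force': array([-0.48979378,  0.51693656,  0.02809882]), 'torque': array([ 0.07540002, -0.01738868, -0.05278347]), 'grip_width': 0.9992474159783766}
0.0187
scene {'fx': 390.868739382104, 'fy': 390.868739382104, 'cx': 283.32429380906905, 'cy': 212.11529647734514, 'world_from_camera': array([[ 0.88278716, -0.29853635,  0.36271597,  0.93350057],
       [ 0.46927827,  0.59584357, -0.6517272 , -0.72512975],
       [-0.02155772,  0.74555113,  0.66609967,  1.03697977],
       [ 0.        ,  0.        ,  0.        ,  1.        ]])}
side {'fx': 381.01116807095286, 'fy': 381.01116807095286, 'cx': 277.5907086127531, 'cy': 211.9770923213958, 'world_from_camera': array([[ 0.93439466,  0.24637402, -0.25730617,  0.2094035 ],
       [-0.35602124,  0.67111144, -0.65027556, -0.55892514],
       [ 0.01247011,  0.69922047,  0.71479733,  0.92260836],
       [ 0.        ,  0.        ,  0.        ,  1.        ]])}
wrist {'fx': 325.19226210127806, 'fy': 325.19226210127806, 'cx': 273.28574320248646, 'cy': 210.1851674283973, 'world_from_camera': array([[ 3.71867705e-01, -8.94894207e-01, -2.46736232e-01,
         1.70354119e-01],
       [ 9.28285229e-01,  3.58212917e-01,  9.98500853e-02,
         6.04726718e-01],
       [-9.71157548e-04, -2.66172622e-01,  9.63924889e-01,
         3.74360344e-01],
       [ 0.00000000e+00,  0.00000000e+00,  0.00000000e+00,
         1.00000000e+00]])}
```

View pics/scene0.png

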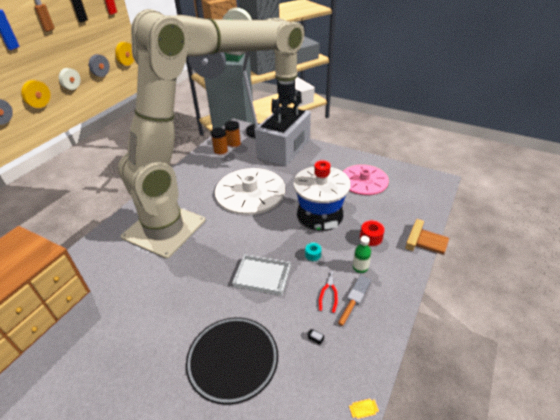

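View pics/side0.png

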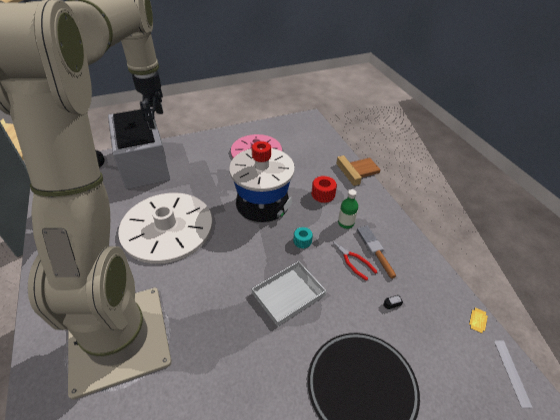

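View pics/wrist0.png

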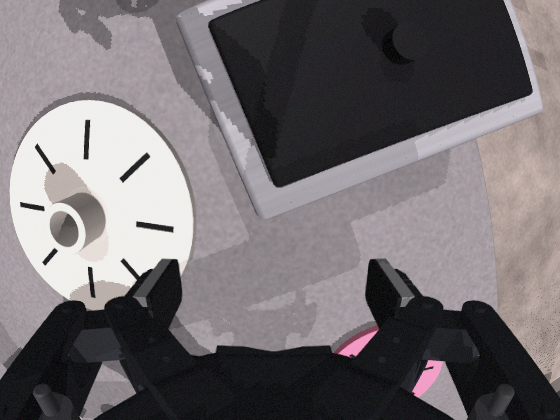

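The scene picture shows the tumbler at about (322,190), with the small red nut on top at (323,168). The tray is at (262,275), the mat at (233,358) and the pliers at (328,292). The soap is at (362,255), the loupe at (316,337) and the brush at (350,305). The larger red nut at (372,232), the turquoise nut, and the pink and large white lids are decoys.

```bash
cat > h.py <<'E'
import numpy as np,cv2
from scipy.optimize import least_squares
from workcell import camera_info
def cast(name,px,z,info=None):
    i=info or camera_info(name);T=i["world_from_camera"];px=np.atleast_2d(np.asarray(px,float))
    u=(px[:,0]-i["cx"])/i["fx"];v=(px[:,1]-i["cy"])/i["fy"]
    if name=="wrist":
        r=np.hypot(u,v)+1e-12;d=np.c_[u/r*np.sin(r),-v/r*np.sin(r),-np.cos(r)]
    else: d=np.c_[u,-v,-np.ones(len(u))]
    d=d@T[:3,:3].T;o=T[:3,3]
    if z is None:return o,d
    return o+d*((z-o[2])/d[:,2])[:,None]
def circ(p,r=None):
    c0=np.r_[p[:,:2].mean(0),r or 0.1]
    f=lambda c:np.hypot(p[:,0]-c[0],p[:,1]-c[1])-(r or c[2])
    s=least_squares(f,c0,loss="soft_l1",f_scale=0.002);return s.x,np.median(abs(f(s.x)))
def blob(m,near=None,amin=30):
    cs,_=cv2.findContours(m.astype(np.uint8),cv2.RETR_EXTERNAL,cv2.CHAIN_APPROX_NONE)
    cs=[c for c in cs if cv2.contourArea(c)>amin]
    if near is not None: cs.sort(key=lambda c:-cv2.pointPolygonTest(c,near,True))
    return cs
E
python3 - <<'E'
from h import *
S={"scene":dict(nut=(323,168),mat=(233,358),lid=(305,185),tray=(262,275)),"side":dict(nut=(261,148),mat=(363,385),lid=(250,170),tray=(289,293))}
for n in S:
    im=cv2.imread(f"pics/{n}0.png");hsv=cv2.cvtColor(im,cv2.COLOR_BGR2HSV);H,s,v=cv2.split(hsv)
    red=((H<8)|(H>172))&(s>150)&(v>80)
    c=blob(red,S[n]["nut"])[0];x,y,w,h=cv2.boundingRect(c);print(n,"nut bb",x,y,w,h)
    # top face: upper contour points vs top plane z=.247
    P=c[:,0,:].astype(float);up=P[P[:,1]<y+h*0.35];w3=cast(n,up,0.247);print(" nut top circ",circ(w3,0.029))
    m=(v<45);c=blob(m,S[n]["mat"],500)[0];P=c[:,0,:].astype(float);P=P[(P[:,1]<415)];print(" mat",circ(cast(n,P,0.004)))
    m=(v>150)&(s<60);c=blob(m,S[n]["lid"],200)[0];x,y,w,h=cv2.boundingRect(c);print(" lid bb",x,y,w,h);P=c[:,0,:].astype(float)
    up=P[(P[:,1]<y+h*0.45)];print(" lid",circ(cast(n,up,0.169),0.102))
    out=cv2.resize(im,None,fx=4,fy=4,interpolation=cv2.INTER_CUBIC)
    tx,ty=S[n]["tray"];cv2.imwrite(f"pics/{n}_tray.png",out[(ty-50)*4:(ty+50)*4,(tx-70)*4:(tx+70)*4])
    tx,ty=S[n]["nut"];cv2.imwrite(f"pics/{n}_nut.png",out[(ty-25)*4:(ty+75)*4,(tx-70)*4:(tx+70)*4])
E
```

```text
scene nut bb 315 161 15 17
 nut top circ (array([0.51021989, 0.32384893, 0.029     ]), np.float64(0.0011433759844247174))
 mat (array([ 0.528188  , -0.31884775,  0.11176353]), np.float64(0.0006918690161732688))
 lid bb 0 98 560 322
 lid (array([0.36317031, 0.51996914, 0.102     ]), np.float64(0.5035179999767543))
side nut bb 251 141 20 21
 nut top circ (array([0.50234593, 0.32693446, 0.029     ]), np.float64(0.0008962204962807835))
 mat (array([ 0.5262813 , -0.31998671,  0.11529315]), np.float64(0.0005367857446379812))
 lid bb 229 149 26 28
 lid (array([0.44444269, 0.31325833, 0.102     ]), np.float64(0.012449338199203061))
```

```bash
python3 -c "
import cv2,numpy as np
a=[cv2.imread(f'pics/{n}_{k}.png') for n in('scene','side') for k in('tray','nut')]
cv2.imwrite('pics/m1.png',cv2.resize(np.vstack([np.hstack(a[:2]),np.hstack(a[2:])]),(800,571)))"
```

```text
(no output)
```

View pics/m1.png

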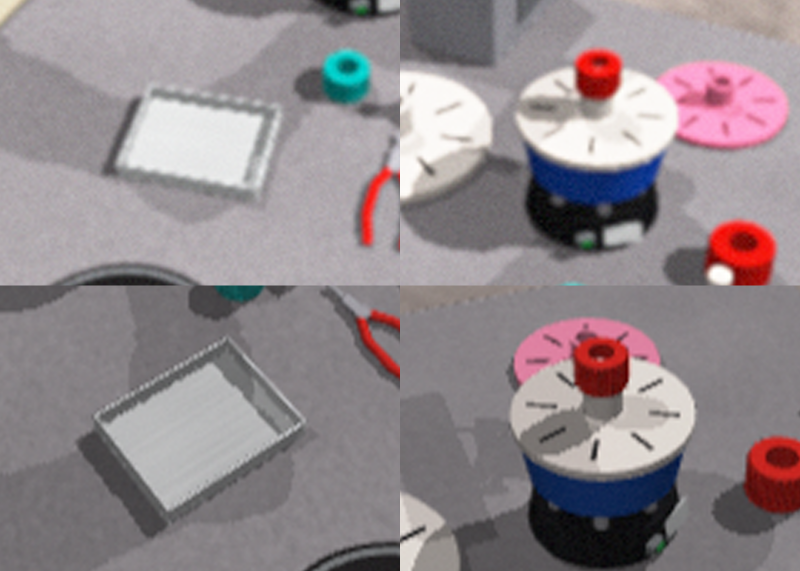

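>>> play_rows([
  [[0,0,45],[0,0,0],85],
  [[0,0,45],[0,0,0],85],
  [[0,0,45],[0,0,0],85],
  [[0,0,30],[0,0,-10],85],
  [[20,-18,0],[0,0,-10],85],
  [[20,-18,0],[0,0,-10],85],
  [[20,-18,0],[0,0,-10],85],
  [[20,-18,0],[0,0,-10],85],
  [[20,-18,0],[0,0,-10],85],
  [[20,-18,0],[0,0,-10],85],
  [[20,-18,0],[0,0,-10],85],
  [[20,-18,0],[0,0,-10],85],
], force=25)

```text
clock: 1.65
position: [0.3928, 0.4356, 0.3693]
ee_rot: [0.981, -0.192, -0.0, 0.0]
ft_force: [0.4, 0.2, 0.5]
grip_width: 0.998
```

```bash
python3 - <<'E'
from h import *
from workcell import readout
o=readout.get_obs();print(o["clock"],o["joint_pos"].round(3),o["position"].round(4),o["ee_rot"].round(3))
k=400/140
for n,o0,pts in [("scene",(192,225),[(148,86),(281,100),(262,197),(118,170)]),("side",(219,243),[(228,340-285.5),(304,422-285.5),(170,518-285.5),(95,418-285.5)])]:
    P=np.array([(o0[0]+a/k,o0[1]+b/k) for a,b in pts]);Q=cast(n,P,0.024);print(n,Q.round(4)[:,:2].tolist(),Q.mean(0).round(4));e=np.roll(Q,-1,0)-Q;print(np.linalg.norm(e,axis=1).round(3),np.degrees(np.arctan2(e[:,1],e[:,0])).round(1))
E
```

```text
1.65 [-1.1    0.215  0.231  1.277 -0.049  1.656 -1.265] [0.3928 0.4356 0.3693] [ 0.981 -0.192 -0.     0.   ]
scene [[0.3643, 0.0065], [0.5188, 0.0597], [0.5647, -0.0753], [0.4021, -0.1167]] [ 0.4625 -0.0315  0.024 ]
[0.163 0.143 0.168 0.129] [  19.   -71.2 -165.7  107.1]
side [[0.5181, 0.0456], [0.5484, -0.0699], [0.3917, -0.1185], [0.3614, 0.0044]] [ 0.4549 -0.0346  0.024 ]
[0.119 0.164 0.127 0.162] [ -75.3 -162.8  103.8   14.7]
```

>>> play_rows([
  [[19,-18,0],[0,0,-9],85],
  [[19,-18,0],[0,0,-9],85],
  [[19,-18,0],[0,0,-9],85],
  [[19,-18,0],[0,0,-9],85],
  [[19,-18,0],[0,0,-9],85],
  [[18,-20,0],[0,0,-9],85],
  [[0,0,0],[0,0,0],85],
])

```text
clock: 2.52
position: [0.5066, 0.3241, 0.3693]
ee_rot: [0.787, -0.616, 0.0, 0.0]
ft_force: [-1.0, 0.8, -0.1]
grip_width: 0.998
```

```bash
python3 - <<'E'
from h import *
from workcell import readout,camera
o=readout.get_obs();print(o["clock"],o["joint_pos"].round(3),o["position"].round(4),o["ee_rot"].round(3))
i=camera_info("wrist");np.save("wi.npy",i["world_from_camera"]);cv2.imwrite("pics/w1.png",camera("wrist"))
E
```

```text
2.525 [-0.973  0.258  0.427  1.243 -0.105  1.663 -1.896] [0.5066 0.3241 0.3693] [ 0.787 -0.616  0.     0.   ]
```

View pics/w1.png

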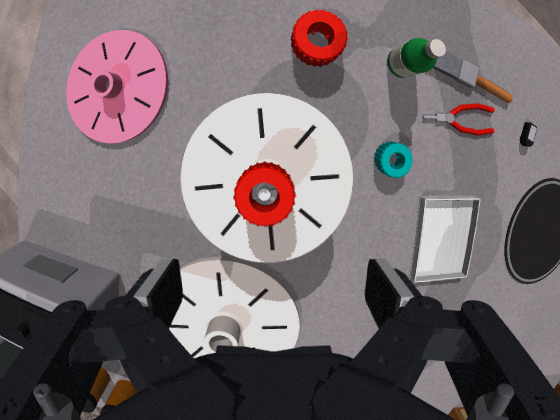

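The wrist view has the nut between the fingers at (265,192), the lid at (267,177) and the tray at (445,238). I'll measure the nut, lid and tray from it.

```bash
python3 - <<'E'
from h import *
i=camera_info("wrist");i["world_from_camera"]=np.load("wi.npy")
im=cv2.imread("pics/w1.png");H,s,v=cv2.split(cv2.cvtColor(im,cv2.COLOR_BGR2HSV))
red=((H<8)|(H>172))&(s>150)&(v>80)
c=blob(red,(250,195))[0][:,0,:].astype(float)
print("nut r=.029",circ(cast("wrist",c,0.247,i),.029),"free",circ(cast("wrist",c,0.247,i)))
m=(v>140)&(s<50)
c=blob(m,(220,160),1000)[0][:,0,:].astype(float);c=c[c[:,1]<230]
print("lid",circ(cast("wrist",c,0.169,i),.102),circ(cast("wrist",c,0.169,i)))
big=cv2.resize(im[180:300,390:500],None,fx=5,fy=5,interpolation=cv2.INTER_CUBIC);cv2.imwrite("pics/w1t.png",big)
E
```

```text
nut r=.029 (array([0.5063693 , 0.33212611, 0.029     ]), np.float64(0.0007381427751753343)) free (array([0.50634978, 0.33212846, 0.02871446]), np.float64(0.0007118231522729619))
lid (array([0.56092177, 0.32144384, 0.102     ]), np.float64(0.027414517349616113)) (array([0.53325852, 0.32320418, 0.13320944]), np.float64(0.015466576099370938))
```

View pics/w1t.png

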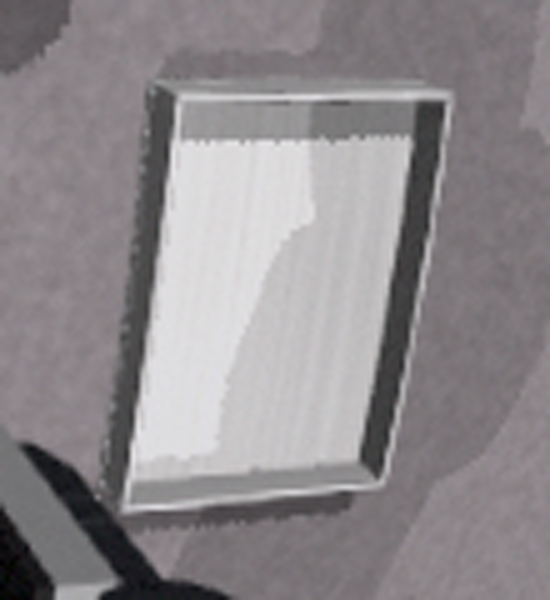

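```bash
python3 - <<'E'
from h import *
i=camera_info("wrist");i["world_from_camera"]=np.load("wi.npy")
im=cv2.imread("pics/w1.png");H,s,v=cv2.split(cv2.cvtColor(im,cv2.COLOR_BGR2HSV))
m=(v>190)&(s<40)
cs=blob(m,(220,160),1000);c=cs[0];print(cv2.boundingRect(c));c=c[:,0,:].astype(float);c=c[c[:,1]<215]
print("lid",circ(cast("wrist",c,0.169,i),.102),circ(cast("wrist",c,0.169,i)))
T=np.array([(180,97),(450,95),(383,485),(126,510)])/5+[390,180]
Q=cast("wrist",T,.024,i);print(Q.round(4)[:,:2].tolist(),Q.mean(0).round(4));e=np.roll(Q,-1,0)-Q;print(np.linalg.norm(e,axis=1).round(3),np.degrees(np.arctan2(e[:,1],e[:,0])).round(1))
# two-view nut
A=[];b=[]
for n,p in(("scene",(322.5,169.5)),("side",(261,151.5))):
    print(cast(n,p,.227))
    o,d=cast(n,p,None);d=d[0]/np.linalg.norm(d);M=np.eye(3)-np.outer(d,d);A.append(M);b.append(M@o)
print(np.linalg.lstsq(np.vstack(A),np.hstack(b),rcond=None)[0])
E
```

```text
(181, 93, 172, 169)
lid (array([0.50359411, 0.33156273, 0.102     ]), np.float64(0.0006767310188777187)) (array([0.53640364, 0.33919697, 0.07619908]), np.float64(0.017292569258121164))
[[0.5177, 0.0489], [0.549, -0.0689], [0.3912, -0.1113], [0.3603, 0.0065]] [ 0.4546 -0.0312  0.024 ]
[0.122 0.163 0.122 0.163] [ -75.1 -164.9  104.7   15.1]
[[0.51016095 0.32875089 0.227     ]]
[[0.50374188 0.32998993 0.227     ]]
[0.50649072 0.33810339 0.22023002]
```

>>> play_rows([
  [[0,7,-20],[0,0,0],85],
  [[0,0,-30],[0,0,0],85],
  [[0,0,-30],[0,0,0],85],
  [[0,0,-30],[0,0,0],85],
  [[0,0,-25],[0,0,0],85],
  [[0,0,-15],[0,0,0],85],
  [[0,0,-9],[0,0,0],85],
  [[0,0,0],[0,0,0],85],
])

```text
clock: 3.58
position: [0.5051, 0.3335, 0.2105]
ee_rot: [0.789, -0.614, -0.0, 0.0]
ft_force: [0.8, 0.7, 0.9]
grip_width: 0.996
```

```bash
python3 - <<'E'
from h import *
from workcell import readout,camera
o=readout.get_obs();print(o["clock"],o["joint_pos"].round(3),o["position"].round(4),o["ft_force"])
cv2.imwrite("pics/w2.png",camera("wrist"))
E
```

```text
3.575 [-0.982  0.292  0.402  1.528 -0.116  1.345 -1.893] [0.5051 0.3335 0.2105] [0.83205662 0.71517755 0.88328217]
```

View pics/w2.png

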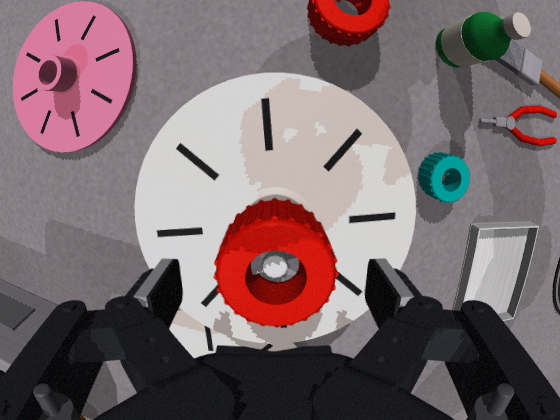

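```bash
python3 - <<'E'
from h import *
im=cv2.imread("pics/w2.png");H,s,v=cv2.split(cv2.cvtColor(im,cv2.COLOR_BGR2HSV))
red=((H<8)|(H>172))&(s>150)&(v>80)
c=blob(red,(230,280))[0][:,0,:].astype(float);c=c[c[:,1]>260]
print(circ(cast("wrist",c,.247),.029),circ(cast("wrist",c,.247)))
print(cast("wrist",(273,244),.247))
E
```

```text
(array([0.50615434, 0.33204969, 0.029     ]), np.float64(0.0004896237440029511)) (array([0.50501328, 0.33176287, 0.02804234]), np.float64(0.0003707657926705875))
[[0.52038129 0.33686796 0.247     ]]
```

>>> play_rows([
  [[0.5,-1.5,0],[0,0,0],70],
  [[0,0,0],[0,0,0],50],
  [[0,0,0],[0,0,0],50],
  [[0,0,0],[0,0,0],50],
  [[0,0,0],[0,0,0],50],
  [[0,0,0],[0,0,0],50],
], force=25)

```text
clock: 4.38
position: [0.5063, 0.3317, 0.2118]
ee_rot: [0.789, -0.615, 0.0, -0.001]
ft_force: [-1.8, -2.1, 5.7]
grip_width: 0.666
```

>>> play_rows([
  [[0,0,0.5],[0,0,9],50],
  [[0,0,0.5],[0,0,9],50],
  [[0,0,0.5],[0,0,9],50],
  [[0,0,0.5],[0,0,9],50],
  [[0,0,0.5],[0,0,9],50],
  [[0,0,0.5],[0,0,9],50],
])

```text
clock: 5.12
position: [0.5054, 0.3331, 0.2144]
ee_rot: [0.983, -0.186, -0.0, -0.001]
ft_force: [-2.2, 1.9, 3.2]
grip_width: 0.657
```

```bash
python3 - <<'E'
from h import *
from workcell import readout,camera
o=readout.get_obs();print(o["clock"],o["joint_pos"].round(3),o["position"].round(4),o["ft_force"],o["torque"])
cv2.imwrite("pics/w3.png",camera("wrist"))
E
```

```text
5.125 [-0.883  0.282  0.279  1.519 -0.08   1.35  -0.972] [0.5054 0.3331 0.2144] [-2.15255066  1.9314244   3.17515234] [ 0.67803622  0.67102587 -0.05583151]
```

View pics/w3.png

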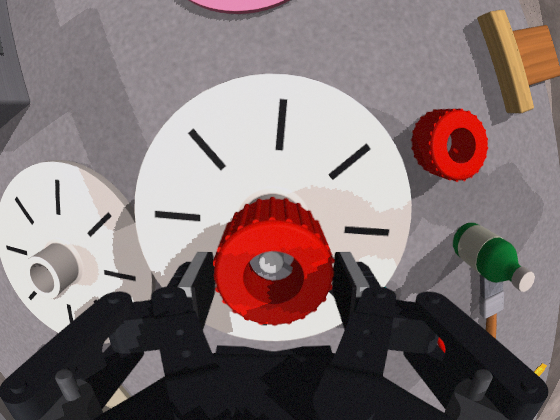

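>>> play_rows([
  [[0,0,0.5],[0,0,9],50],
  [[0,0,0.5],[0,0,9],50],
  [[0,0,0.5],[0,0,9],50],
  [[0,0,0.5],[0,0,9],50],
  [[0,0,0.5],[0,0,9],50],
  [[0,0,0.5],[0,0,9],50],
  [[0,0,0.5],[0,0,9],50],
  [[0,0,0.5],[0,0,9],50],
  [[0,0,0.5],[0,0,9],50],
  [[0,0,0.5],[0,0,9],50],
])

```text
clock: 6.42
position: [0.5052, 0.3315, 0.219]
ee_rot: [0.827, 0.561, -0.001, -0.0]
ft_force: [-3.8, -1.8, 3.1]
grip_width: 0.66
```

```bash
python3 - <<'E'
from h import *
from workcell import readout,camera
o=readout.get_obs();print(o["clock"],o["joint_pos"].round(3),o["position"].round(4),o["ee_rot"].round(3),o["ft_force"],o["torque"])
E
```

```text
6.425 [-0.729  0.277  0.09   1.503 -0.026  1.363  0.555] [0.5052 0.3315 0.219 ] [ 0.827  0.561 -0.001 -0.   ] [-3.79888594 -1.75732343  3.13304149] [-0.47158862  1.08388651 -0.13368641]
```

>>> play_rows([
  [[0,0,0.5],[0,0,9],50],
  [[0,0,0.5],[0,0,9],50],
  [[0,0,0.5],[0,0,9],50],
  [[0,0,0.5],[0,0,9],50],
  [[0,0,0.5],[0,0,9],50],
  [[0,0,0.5],[0,0,9],50],
  [[0,0,0.5],[0,0,9],50],
  [[0,0,0.5],[0,0,9],50],
  [[0,0,0.5],[0,0,9],50],
  [[0,0,0],[0,0,0],50],
])

```text
clock: 7.68
position: [0.5057, 0.3318, 0.2235]
ee_rot: [0.267, 0.964, 0.0, -0.0]
ft_force: [-2.7, 0.0, 4.6]
grip_width: 0.659
```

```bash
python3 - <<'E'
from h import *
from workcell import readout,camera
o=readout.get_obs();print(o["clock"],o["joint_pos"].round(3),o["position"].round(4),o["ee_rot"].round(3),o["ft_force"],o["torque"])
cv2.imwrite("pics/w4.png",camera("wrist"))
cv2.imwrite("pics/s4.png",camera("side"))
E
```

```text
7.675 [-0.596  0.28  -0.075  1.488  0.021  1.374  1.929] [0.5057 0.3318 0.2235] [ 0.267  0.964  0.    -0.   ] [-2.7429334   0.04877374  4.56095406] [0.03863197 0.56414656 0.00163372]
```

View pics/w4.png

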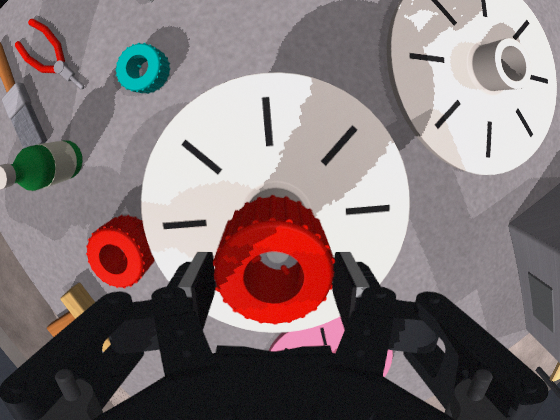

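>>> play_rows([
  [[0,0,1],[0,0,3],50],
  [[0,0,1],[0,0,0],50],
  [[0,0,1],[0,0,0],50],
])

```text
clock: 8.15
position: [0.5054, 0.3315, 0.2254]
ee_rot: [0.242, 0.97, -0.001, -0.001]
ft_force: [-3.4, 0.3, -2.1]
grip_width: 0.662
```

>>> play_rows([
  [[0,0,1],[0,0,3],50],
  [[0,0,1],[0,0,0],50],
])

```text
clock: 8.4
position: [0.5055, 0.3317, 0.2277]
ee_rot: [0.216, 0.976, -0.0, -0.0]
ft_force: [-2.9, -0.3, -3.2]
grip_width: 0.663
```

>>> play_rows([
  [[0,0,2],[0,0,0],50],
  [[0,0,3],[0,0,0],50],
  [[0,0,4],[0,0,0],50],
])

```text
clock: 8.78
position: [0.5064, 0.3317, 0.2377]
ee_rot: [0.215, 0.977, 0.0, 0.001]
ft_force: [-0.2, 0.3, -0.1]
grip_width: 0.659
```

```bash
python3 - <<'E'
from h import *
from workcell import readout,camera
cv2.imwrite("pics/w5.png",camera("wrist"))
E
```

```text
(no output)
```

View pics/w5.png

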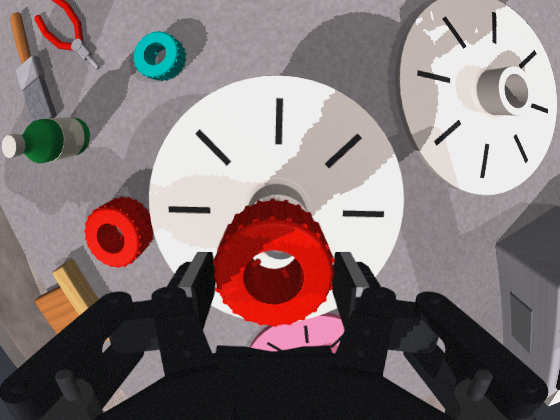

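>>> play_rows([
  [[0,0,15],[0,0,0],50],
  [[0,0,30],[0,0,0],50],
  [[0,0,35],[0,0,-10],50],
  [[0,0,20],[0,0,-10],50],
  [[-4,-28,0],[0,0,-10],50],
  [[-4,-28,0],[0,0,-10],50],
  [[-4,-28,0],[0,0,-10],50],
  [[-4,-28,0],[0,0,-10],50],
  [[-4,-28,0],[0,0,-10],50],
  [[-4,-28,0],[0,0,-10],50],
  [[-4,-28,0],[0,0,-10],50],
  [[-4,-28,0],[0,0,-10],50],
])

```text
clock: 10.32
position: [0.4738, 0.1068, 0.3384]
ee_rot: [0.888, 0.46, 0.001, 0.0]
ft_force: [-0.5, 0.1, -0.3]
grip_width: 0.661
```

```bash
python3 - <<'E'
from h import *
from workcell import readout,camera
o=readout.get_obs();print(o["clock"],o["joint_pos"].round(3),o["position"].round(4),np.degrees(2*np.arctan2(o["ee_rot"][1],o["ee_rot"][0])))
np.save("wi.npy",camera_info("wrist")["world_from_camera"])
cv2.imwrite("pics/w6.png",camera("wrist"))
E
```

```text
10.325 [-0.478 -0.024  0.16   1.591  0.004  1.572  0.638] [0.4738 0.1068 0.3384] 54.837956421257275
```

View pics/w6.png

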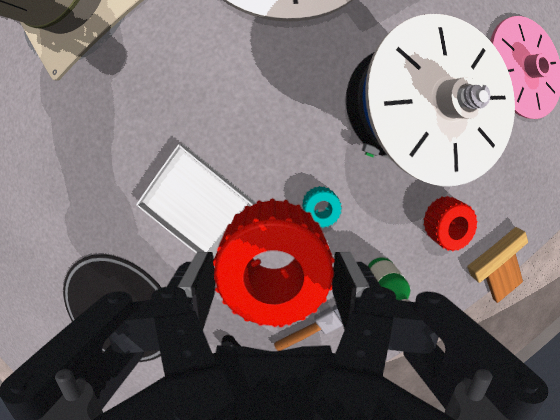

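>>> play_rows([
  [[-4,-28,0],[0,0,-10],50],
  [[-4,-28,0],[0,0,-10],50],
  [[-4,-28,0],[0,0,-10],50],
  [[-3,-28,0],[0,0,-10],50],
  [[-3,-27,0],[0,0,0],50],
  [[0,0,-40],[0,0,0],50],
  [[0,0,-40],[0,0,0],50],
  [[0,0,-40],[0,0,0],50],
  [[0,0,-40],[0,0,0],50],
  [[0,0,-40],[0,0,0],50],
  [[0,0,-30],[0,0,0],50],
  [[0,0,0],[0,0,0],50],
])

```text
clock: 11.88
position: [0.455, -0.0313, 0.1064]
ee_rot: [0.991, 0.132, -0.001, 0.0]
ft_force: [-0.1, 0.2, -0.0]
grip_width: 0.668
```

```bash
python3 - <<'E'
from h import *
from workcell import readout,camera
o=readout.get_obs();print(o["clock"],o["joint_pos"].round(3),o["position"].round(4),np.degrees(2*np.arctan2(o["ee_rot"][1],o["ee_rot"][0])))
cv2.imwrite("pics/w7.png",camera("wrist"))
a=camera("scene");b=camera("side")
cv2.imwrite("pics/s7.png",np.hstack([cv2.resize(a[200:350,180:340],(400,375)),cv2.resize(b[210:360,210:370],(400,375))]))
E
```

```text
11.875 [-0.321  0.038  0.297  2.024 -0.012  1.084  0.247] [ 0.455  -0.0313  0.1064] 15.20208381938287
```

View pics/w7.png

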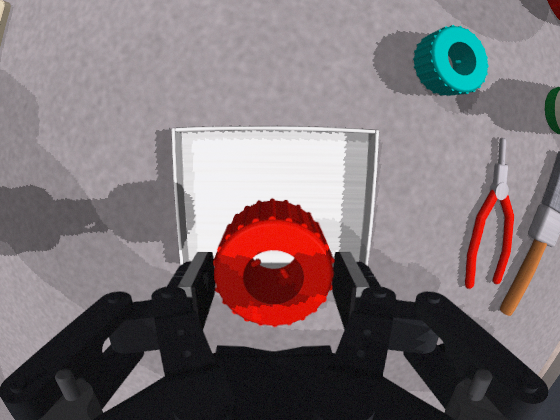

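View pics/s7.png

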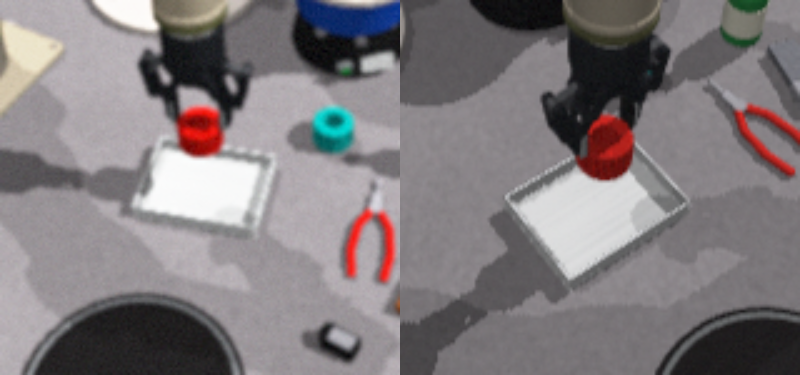

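>>> play_rows([
  [[0,0,-30],[0,0,0],50],
  [[0,0,-30],[0,0,0],50],
  [[0,0,-20],[0,0,0],50],
  [[0,0,-8],[0,0,0],50],
  [[0,0,-3],[0,0,0],50],
  [[0,0,-3],[0,0,0],50],
  [[0,0,0],[0,0,0],50],
])

```text
clock: 12.9
position: [0.4562, -0.0312, 0.0135]
ee_rot: [0.991, 0.132, 0.0, -0.0]
ft_force: [-0.2, 0.0, -0.8]
grip_width: 0.657
```

>>> play_rows([
  [[0,0,-2],[0,0,0],50],
  [[0,0,-1],[0,0,0],50],
  [[0,0,0],[0,0,0],50],
])

```text
clock: 13.28
position: [0.4557, -0.0312, 0.01]
ee_rot: [0.991, 0.132, -0.0, -0.0]
ft_force: [-0.9, 0.6, -1.7]
grip_width: 0.662
```

>>> play_rows([
  [[0,0,-1],[0,0,0],50],
  [[0,0,0],[0,0,0],50],
])

```text
clock: 13.52
position: [0.4557, -0.0312, 0.009]
ee_rot: [0.991, 0.132, -0.0, -0.0]
ft_force: [-0.0, -0.0, -0.0]
grip_width: 0.661
```

>>> play_rows([
  [[0,0,-1],[0,0,0],50],
  [[0,0,0],[0,0,0],50],
])

```text
clock: 13.78
position: [0.4557, -0.0312, 0.008]
ee_rot: [0.991, 0.132, -0.0, -0.0]
ft_force: [0.3, 1.1, -1.8]
grip_width: 0.662
```

>>> play_rows([
  [[0,0,-1],[0,0,0],50],
  [[0,0,-0.5],[0,0,0],50],
  [[0,0,0],[0,0,0],50],
])

```text
clock: 14.15
position: [0.4559, -0.0312, 0.0076]
ee_rot: [0.991, 0.132, 0.0, -0.0]
ft_force: [-7.2, 0.0, 17.6]
grip_width: 0.66
```

```bash
python3 - <<'E'
from h import *
from workcell import readout,camera
a=camera("scene");b=camera("side")
cv2.imwrite("pics/s8.png",np.hstack([cv2.resize(a[200:350,180:340],(400,375)),cv2.resize(b[210:360,210:370],(400,375))]))
E
```

```text
(no output)
```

View pics/s8.png

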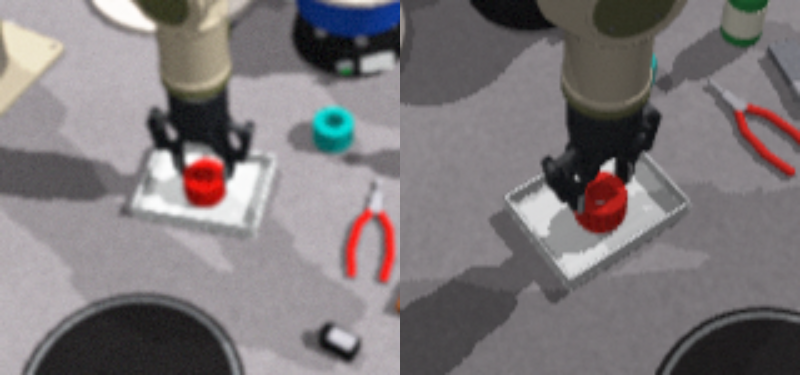

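Contact with the tray floor shows as 17 N upward, and the nut is central in the tray. I'll open to about 78 mm and lift.

>>> play_rows([
  [[0,0,0.5],[0,0,0],62],
  [[0,0,0],[0,0,0],70],
  [[0,0,0],[0,0,0],78],
  [[0,0,0],[0,0,0],78],
  [[0,0,0],[0,0,0],78],
  [[0,0,15],[0,0,0],78],
  [[0,0,30],[0,0,0],78],
  [[0,0,40],[0,0,0],78],
  [[0,0,50],[0,0,0],78],
  [[0,0,50],[0,0,0],78],
  [[0,0,50],[0,0,0],78],
])

```text
clock: 15.62
position: [0.4554, -0.0315, 0.2449]
ee_rot: [0.991, 0.132, 0.001, -0.0]
ft_force: [0.4, 0.3, 0.6]
grip_width: 0.913
```

```bash
python3 - <<'E'
from h import *
from workcell import readout,camera
o=readout.get_obs();print(o["clock"],o["joint_pos"].round(3),o["position"].round(4),o["grip_width"])
i=camera_info("wrist");im=camera("wrist");cv2.imwrite("pics/w9.png",im)
H,s,v=cv2.split(cv2.cvtColor(im,cv2.COLOR_BGR2HSV))
red=((H<8)|(H>172))&(s>150)&(v>80)
for c in blob(red,None,800):
    c=c[:,0,:].astype(float);print(c.mean(0),circ(cast("wrist",c,.043,i)))
E
```

```text
15.625 [-0.339 -0.082  0.292  1.834  0.024  1.385  0.213] [ 0.4554 -0.0315  0.2449] 0.9127732777429305
[273.12587413 180.93706294] (array([ 0.45640437, -0.03218431,  0.02813004]), np.float64(0.00042896903260771294))
[510.57988166  18.5147929 ] (array([0.71561341, 0.2929276 , 0.05297583]), np.float64(0.008324197949732201))
```

View pics/w9.png

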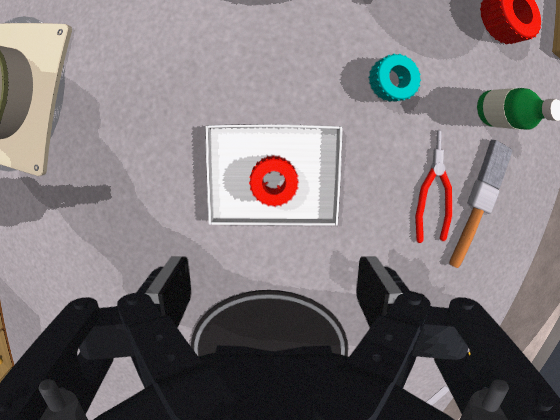

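>>> play_rows([
  [[0,0,40],[0,0,0],85],
  [[0,10,45],[0,0,0],85],
  [[5,35,10],[0,0,0],85],
  [[5,40,0],[0,0,0],85],
  [[5,40,0],[0,0,0],85],
  [[5,40,0],[0,0,0],85],
  [[5,40,0],[0,0,0],85],
  [[5,40,0],[0,0,0],85],
  [[5,40,0],[0,0,0],85],
  [[5,40,0],[0,0,0],85],
  [[10,38,0],[0,0,0],85],
  [[0,0,0],[0,0,0],85],
])

```text
clock: 17.18
position: [0.5048, 0.3345, 0.3365]
ee_rot: [0.991, 0.134, -0.001, 0.0]
ft_force: [0.3, -0.6, 0.0]
grip_width: 0.994
```

```bash
python3 - <<'E'
from h import *
from workcell import readout,camera
o=readout.get_obs();print(o["clock"],o["joint_pos"].round(3),o["position"].round(4),np.degrees(2*np.arctan2(o["ee_rot"][1],o["ee_rot"][0])))
i=camera_info("wrist");im=camera("wrist");cv2.imwrite("pics/w10.png",im)
H,s,v=cv2.split(cv2.cvtColor(im,cv2.COLOR_BGR2HSV))
for c in blob((v>170)&(s<45),None,3000):
    print(cv2.boundingRect(c));c=c[:,0,:].astype(float);print(circ(cast("wrist",c,.169,i),.102))
E
```

```text
17.175 [-0.664  0.258  0.005  1.284 -0.002  1.601 -0.391] [0.5048 0.3345 0.3365] 15.397779592102014
(179, 92, 188, 184)
(array([0.50479324, 0.33166879, 0.102     ]), np.float64(0.0004528306916700628))
(25, 31, 141, 171)
(array([0.2685847 , 0.36598933, 0.102     ]), np.float64(0.007409735656620092))
```

View pics/w10.png

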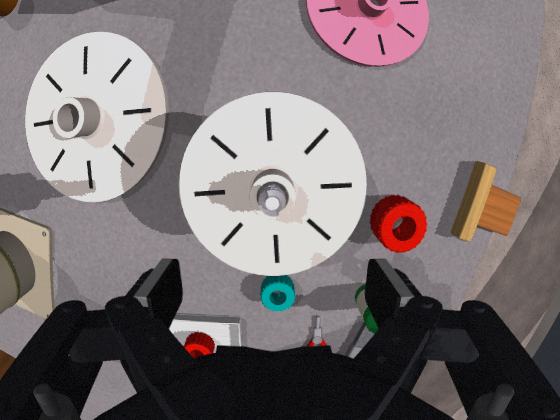

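>>> play_rows([
  [[0,-2.5,-35],[0,0,0],85],
  [[0,0,-35],[0,0,0],85],
  [[0,0,-35],[0,0,0],85],
  [[0,0,-30],[0,0,0],85],
  [[0,0,-15],[0,0,0],75],
  [[0,0,-9],[0,0,0],65],
  [[0,0,0],[0,0,0],55],
  [[0,0,0],[0,0,0],55],
  [[0,0,0],[0,0,0],55],
])

```text
clock: 18.35
position: [0.5061, 0.3295, 0.1789]
ee_rot: [0.991, 0.132, 0.001, -0.0]
ft_force: [-0.0, -0.4, -0.6]
grip_width: 0.64
```

```bash
python3 - <<'E'
from h import *
from workcell import readout,camera
im=camera("wrist");cv2.imwrite("pics/w11.png",im)
E
```

```text
(no output)
```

View pics/w11.png

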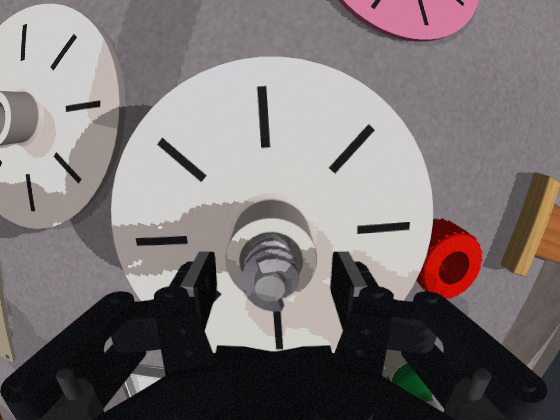

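>>> play_rows([
  [[-1,2,-1],[0,0,0],50],
  [[0,0,0],[0,0,0],36],
  [[0,0,0],[0,0,0],36],
  [[0,0,0],[0,0,0],36],
  [[0,0,0],[0,0,0],36],
  [[0,0,2],[0,0,0],36],
  [[0,0,4],[0,0,0],36],
  [[0,0,4],[0,0,0],36],
], force=35)

```text
clock: 19.4
position: [0.5048, 0.3311, 0.187]
ee_rot: [0.991, 0.132, -0.0, 0.0]
ft_force: [-0.2, -0.2, -2.3]
grip_width: 0.475
```

>>> play_rows([
  [[0,0,10],[0,0,0],36],
  [[0,0,15],[0,0,0],36],
  [[0,0,15],[0,0,0],36],
  [[0,0,15],[0,0,0],36],
  [[0,0,15],[0,0,0],36],
  [[0,0,15],[0,0,0],36],
  [[0,0,15],[0,0,0],36],
  [[0,0,0],[0,0,0],36],
])

```text
clock: 20.4
position: [0.5053, 0.3316, 0.2885]
ee_rot: [0.991, 0.132, 0.001, -0.001]
ft_force: [0.2, 0.6, -3.8]
grip_width: 0.474
```

```bash
python3 - <<'E'
from h import *
from workcell import readout,camera
o=readout.get_obs();print(o["position"],o["joint_pos"])
w=camera("wrist");a=camera("scene");b=camera("side")
cv2.imwrite("pics/s12.png",np.hstack([cv2.resize(w,(400,300)),cv2.resize(b[60:240,160:400],(400,300))]))
cv2.imwrite("pics/sc12.png",a)
E
```

```text
[0.50525001 0.33164925 0.28852897] [-6.59111556e-01  2.54407186e-01  3.30171935e-03  1.38569662e+00
 -8.36714274e-04  1.49913864e+00 -3.90873674e-01]
```

View pics/s12.png

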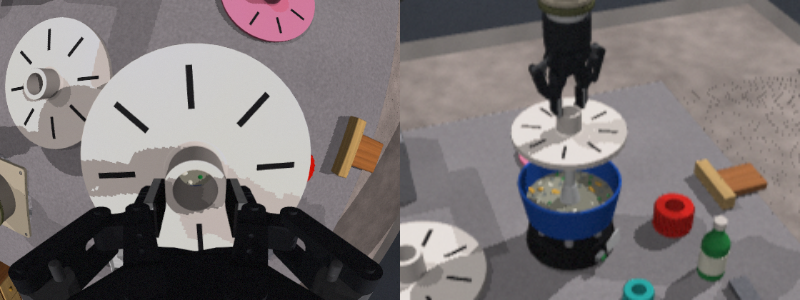

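View pics/sc12.png

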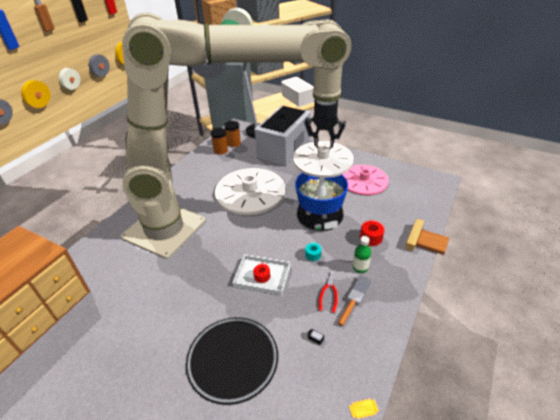

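>>> play_rows([
  [[0,-5,10],[0,0,0],36],
  [[1,-15,8],[0,0,0],36],
  [[1,-25,0],[0,0,0],36],
  [[1,-35,0],[0,0,0],36],
  [[1,-35,0],[0,0,0],36],
  [[1,-35,0],[0,0,0],36],
  [[1,-35,0],[0,0,0],36],
  [[1,-35,0],[0,0,0],36],
  [[1,-35,0],[0,0,0],36],
  [[1,-35,0],[0,0,0],36],
  [[1,-35,0],[0,0,0],36],
  [[1,-35,0],[0,0,0],36],
])

```text
clock: 22.05
position: [0.5153, -0.031, 0.3058]
ee_rot: [0.991, 0.132, 0.001, -0.0]
ft_force: [-0.5, -0.1, -2.9]
grip_width: 0.478
```

>>> play_rows([
  [[1,-35,0],[0,0,0],36],
  [[1,-35,0],[0,0,0],36],
  [[1,-35,0],[0,0,0],36],
  [[1,-35,0],[0,0,0],36],
  [[1,-35,0],[0,0,0],36],
  [[1,-35,0],[0,0,0],36],
  [[1,-35,0],[0,0,0],36],
  [[1,-25,0],[0,0,0],36],
  [[2,-15,0],[0,0,0],36],
  [[0,-6,0],[0,0,0],36],
  [[0,0,0],[0,0,0],36],
])

```text
clock: 23.42
position: [0.5258, -0.3195, 0.3051]
ee_rot: [0.991, 0.132, 0.0, -0.0]
ft_force: [-1.1, 0.3, -3.3]
grip_width: 0.47
```

```bash
python3 - <<'E'
from h import *
from workcell import readout,camera
o=readout.get_obs();print(o["position"],o["joint_pos"])
w=camera("wrist");a=camera("scene");b=camera("side")
cv2.imwrite("pics/s13.png",np.hstack([cv2.resize(w,(400,300)),cv2.resize(b,(400,300))]))
cv2.imwrite("pics/sc13.png",a)
E
```

```text
[ 0.52578704 -0.31946355  0.30510427] [ 0.08324514  0.29480493  0.50765519  1.3438759  -0.14208394  1.53875938
  0.84214127]
```

View pics/s13.png

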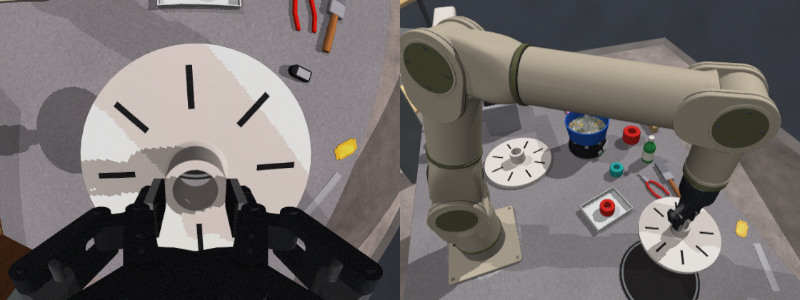

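View pics/sc13.png

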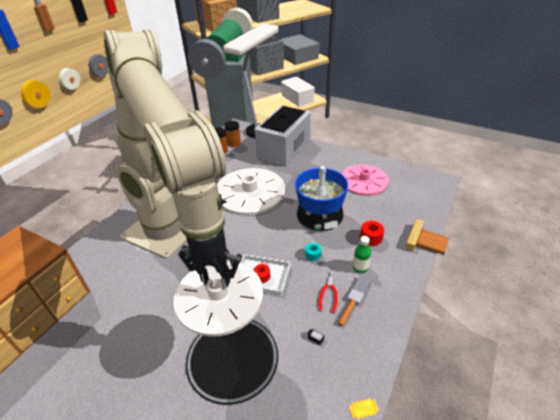

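>>> play_rows([
  [[0.5,0,-25],[0,0,0],36],
  [[0.5,0,-35],[0,0,0],36],
  [[0,0,-35],[0,0,0],36],
  [[0,0,-35],[0,0,0],36],
  [[0,0,-35],[0,0,0],36],
  [[0,0,-35],[0,0,0],36],
  [[0,0,-30],[0,0,0],36],
  [[0,0,-20],[0,0,0],36],
  [[0,0,-12],[0,0,0],36],
  [[0,0,-8],[0,0,0],36],
  [[0,0,0],[0,0,0],36],
])

```text
clock: 24.95
position: [0.5269, -0.3197, 0.0351]
ee_rot: [0.991, 0.132, 0.0, -0.0]
ft_force: [-0.5, -0.4, -2.7]
grip_width: 0.472
```

```bash
python3 - <<'E'
from h import *
from workcell import readout,camera
a=camera("scene");b=camera("side")
cv2.imwrite("pics/s14.png",np.hstack([cv2.resize(a[270:420,130:330],(400,300)),cv2.resize(b[300:420,280:440],(400,300))]))
E
```

```text
(no output)
```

View pics/s14.png

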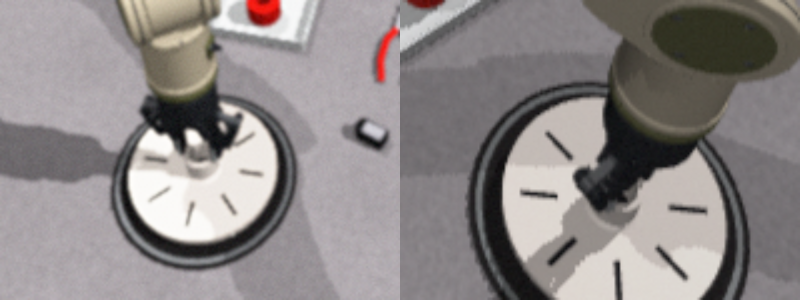

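The lid is centred over the mat in both views, so I'll keep lowering until it touches.

>>> play_rows([
  [[0,0,-3],[0,0,0],36],
  [[0,0,-3],[0,0,0],36],
  [[0,0,-2],[0,0,0],36],
  [[0,0,0],[0,0,0],36],
])

```text
clock: 25.55
position: [0.5266, -0.3197, 0.0268]
ee_rot: [0.991, 0.132, -0.0, -0.0]
ft_force: [0.6, -0.2, -2.3]
grip_width: 0.473
```

>>> play_rows([
  [[0,0,-1],[0,0,0],36],
  [[0,0,-1],[0,0,0],36],
  [[0,0,0],[0,0,0],36],
])

```text
clock: 25.92
position: [0.5268, -0.3198, 0.025]
ee_rot: [0.991, 0.132, 0.0, -0.0]
ft_force: [-0.3, 0.5, -3.1]
grip_width: 0.473
```

>>> play_rows([
  [[0,0,-1],[0,0,0],36],
  [[0,0,-0.5],[0,0,0],36],
  [[0,0,0],[0,0,0],36],
])

```text
clock: 26.3
position: [0.527, -0.3198, 0.0246]
ee_rot: [0.991, 0.132, 0.0, -0.0]
ft_force: [-4.4, 2.7, 8.5]
grip_width: 0.476
```

Contact at 8.5 N. Releasing and lifting away.

>>> play_rows([
  [[0,0,0],[0,0,0],48],
  [[0,0,0],[0,0,0],60],
  [[0,0,0],[0,0,0],75],
  [[0,0,0],[0,0,0],75],
  [[0,0,0],[0,0,0],75],
  [[0,0,15],[0,0,0],75],
  [[0,0,30],[0,0,0],75],
  [[0,0,50],[0,0,0],75],
  [[0,0,50],[0,0,0],75],
  [[0,0,50],[0,0,0],75],
  [[0,20,50],[0,0,0],75],
  [[0,0,0],[0,0,0],75],
])

```text
clock: 27.8
position: [0.5286, -0.2995, 0.2741]
ee_rot: [0.991, 0.133, 0.004, 0.002]
ft_force: [1.2, -0.2, -0.6]
grip_width: 0.875
```

```bash
python3 - <<'E'
from h import *
from workcell import readout,camera
o=readout.get_obs();print(o["clock"],o["position"])
i=camera_info("wrist");w=camera("wrist");a=camera("scene");cv2.imwrite("pics/w15.png",w);cv2.imwrite("pics/s15.png",a)
H,s,v=cv2.split(cv2.cvtColor(w,cv2.COLOR_BGR2HSV))
for c in blob((v>150)&(s<45),None,5000):
    print(cv2.boundingRect(c));c=c[:,0,:].astype(float);print(circ(cast("wrist",c,.016,i),.102))
E
```

```text
27.8 [ 0.52862955 -0.29950857  0.27407884]
(192, 110, 150, 147)
(array([ 0.52742759, -0.31979685,  0.102     ]), np.float64(0.0005804028207992279))
(0, 8, 365, 347)
(array([ 0.33832287, -0.43222543,  0.102     ]), np.float64(0.1414775324480831))
(201, 0, 359, 306)
(array([ 0.68125937, -0.13268182,  0.102     ]), np.float64(0.08239373386889615))
```

View pics/w15.png

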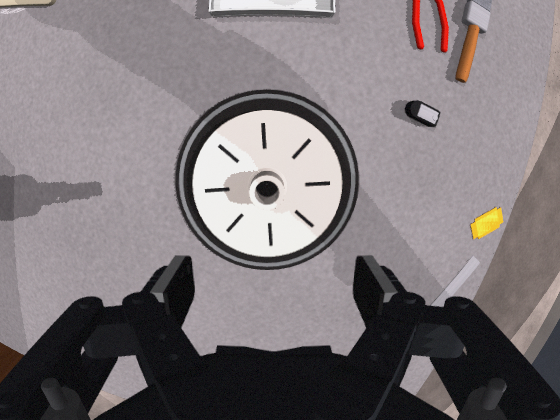

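View pics/s15.png

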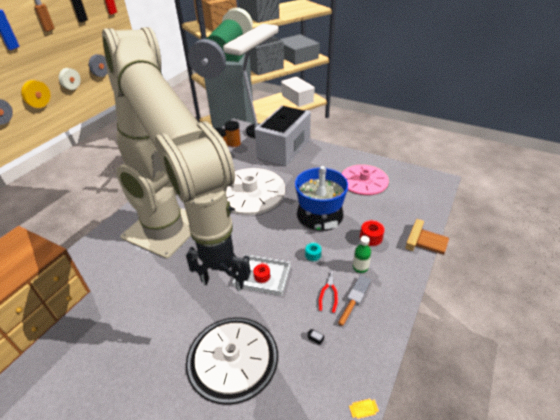

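The lid lies flat and centred on the mat, at (267,183) in the wrist view. The nut is in the tray, at (262,272) in the scene view, and nothing else has moved. Handing in.

```bash
python3 -c "
from workcell import manip
print(manip.hand_in())"
```

```text
the job is handed in; nothing more can be done
None
```

The tumbler is open: the red nut lies in the tray and the white lid is on the drip mat, and I handed the job in at about 28 s of the 72 s limit. The hand-in gives no verdict, so what follows rests on my own checks.

- **Nut:** I unscrewed it in one continuous turn of about 225°, raising the hand as it turned. The wrist force stayed under about 6 N, and the nut lifted straight off. After release it measured at (0.456, −0.032) m, within about 2 mm of the tray centre, and looked flat.
- **Lid:** I lifted it by the hub about 110 mm straight up, carried it level and lowered it until it touched, at 8.5 N. It measured at (0.527, −0.320) m, about 1 mm from the mat centre, and looked flat with the hub up.
- **Other things:** In the last pictures the pliers, loupe, soap and brush look as they did at the start. I compared them by eye and did not measure them. The gripper was clear of everything.

- **Readings that disagreed:** The first estimates from the two fixed cameras put the nut 5–8 mm away from the wrist camera's reading. I used the wrist value, and the grasp agreed with it. Setting the nut down pressed on the tray floor with about 17 N, more than planned but well under the limits.

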